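# Clear up a broken bottle with scraper and lidded dustpan

## Robot

A 7-joint arm with a two-finger parallel gripper is mounted at the origin on a cart in front of the work surface, level with it; the furniture and walls round the work are solid. World frame = base frame: x ahead of the robot, y to its left, z up, the work surface at z = 0. Lengths are in m, angles in degrees, forces in N, time in s.
With the tool pointing down it reaches from about 0.425 to 0.875 m from the base axis. Payload 4.7 kg.
Tool frame: the origin (TCP) lies at the very end of the fingers, on their centre line; the grasp point (between the pads) lies 19 mm behind it; z points along the fingers, y is the line along which they close (so a half turn about z gives the same grasp; the last joint's range is limited). The gripper opens to 87 mm and grips with 3 to 60 N. Pads are 19 mm wide; open, the fingers measure 117 mm over their backs; the gripper's body (75 mm by 190 mm) begins 51 mm behind the grasp point.
Start: joints at [-67.26, 18.392, -4.016, 83.108, 1.295, 78.541, -3.26], TCP at [0.243, 0.603, 0.223] pointing down, gripper open.
Joint ranges: [-163.93, 163.93], [-17.29, 119.83], [-79.2, 71.16], [3.27, 140.29], [-89.18, 269.18], [5.43, 117.66], [-154.24, 154.24]. Speed limits (degrees/s): [147.25, 147.25, 180, 180, 180, 180, 180].

## Interface

Orientations are given as [roll, pitch, yaw] about the fixed x, y, z axes, in that order (R = Rz(yaw) Ry(pitch) Rx(roll)).
In Python, from cell import get_obs, eyes, env gives the robot as it stands.
- The arm moves only by the tool servo_tool, never from a script. Its argument "series" is a list that holds one entry, the list of rows, each a list of 7 numbers: the shift along the tool's x, y, z in units of 300 mm (1.0 is 300 mm), then the turn, a rotation vector about the tool's x, y, z in units of pi rad (1.0 is pi rad), then the opening, from 0 (shut) to 1 (fully open). In form: [[[tx, ty, tz, wx, wy, wz, gripper], ...]]. A call has 1 to 12 rows; each row is the pose to reach, as a shift and turn from the pose commanded when the call began, along the tool's axes at that moment, turning the shorter way round; what a row does not reach only later rows make up. A row lasts 1/12 s, in which the tool goes at most 41.7 mm and 7.16 degrees, less where a joint would pass 70% of its speed; a pose out of reach is approached as far as the arm can. A call with a number of a shift or a turn outside -1 to 1 is refused whole. A call with a gripper value outside its range is refused whole. The fingers move at their own pace and stop on an object; "grip_force" is the grip in N (left out, the last holds). Time passes only in rows, so rows that repeat a pose let the fingers close. It gives the time, the measured TCP pose, the force, the opening and the grip force at its end, in the units of the state.
- get_obs(): the state, without advancing time (a new reading comes with each control period).
- eyes.read_camera(name): name is "side" or "top"; returns a dict with "frame" (480x640x3 uint8, red, green, blue), "depth" (480x640 float32, m along the optical axis (not along the pixel's ray), 0 where there is no reading), "fx", "fy", "cx", "cy" (pixels), "distortion" ([k1, k2, p1, p2, k3] as OpenCV has them; the pictures are not rectified), "origin" and "rotation" of the camera in the world. Camera axes: x right, y down, z forward; pixel columns grow to the right and rows downward; lengths in m; the calibration is good to about 2 mm. A picture is of the moment at which its call begins.
- env.sign_off(): hands the job in; it is judged then, once.
The state is a dict: "time_s": time; "qpos": joint angles; "joint_velocities": joint speeds; "effort": joint torques, N m; "tool_pos": TCP position; "tool_rot": TCP orientation; "force": force on the tool from outside, world axes, zero at the start; "wrist_torque": the same for the moment, N m; "grip_width": finger opening in m; "grasp_force": force on a finger pad.
Only numpy, scipy, OpenCV 4.12 (cv2) and the standard library are available. Lean on these libraries where they do the work, as an engineer would, in place of code of your own. Each camera call takes 0.05 s, during which the arm holds its last target. There are 200 camera calls.

## Task

A brown glass bottle has broken on the bench. Slide the blue scraper up out of its slotted stand and sweep all four pieces of glass along the bench with it into the open dustpan, well inside the front edge, never touching the glass with the gripper. Then stand the scraper back in its slots, fully down, and only after that swing the dustpan's cover fully shut; leave the other things on the bench where they are.

Things in the scene. Friction and masses are not known exactly. Their poses are not given: they have to be found in the camera images.
- scraper: Blue flat scraper, on edge in the stand at the start: blade 150 mm wide (own y), 4.5 mm thick (own x), 121 mm high (z up), black rubber strip along the bottom edge. Along its top edge a thicker grip bar, 13 mm thick, 120 mm long, 95 to 121 mm above the bottom edge: pinch it from above across its thickness. Origin: middle of the bottom edge. 150 g, both faces alike.
- stand: Fixed aluminium stand: base plate 80 x 205 mm (own x, y), 8 mm thick, a grooved post at each end (y +-75 mm), 76 mm high plus flares to 91 mm; free between the posts. The blade's side edges run in the grooves: 9 mm wide (x), 3.5 mm play at each end (y). Seated, the scraper is over the origin, bottom edge 8 mm above the bench, y along the stand's y, either way round. Origin: underside centre.
- pan: Yellow dustpan with hinged cover, fixed. Mouth faces own -x, z up. Floor 3 mm thick, own x -110 to +110 mm, 224 mm wide (own y) between side walls 78 mm high, 4 mm thick; a thin lip slopes from the floor's front edge down to the bench at own x = -130 mm. Back wall at own x = +110 mm, a handle behind it to +220 mm. Origin: centre of the underside.
- pan_mouth (a point): Middle of the front edge of the dustpan's floor, on the floor, 3 mm above the bench.
- cover (a joint): Cover angle about its hinge on the back rim: 0 shut, 1.65 to 1.85 open at the start (1.57 is upright; stop at 1.95). Stays where it is when upright, sinks shut by itself below about 1 rad. 220 g. Flat clear panel, yellow frame, 236 mm from hinge to front edge, 234 mm wide, 6 mm thick, outer face 6 mm above the hinge line; a 69 mm flap on the inner side of the front edge closes the mouth.
- cover_hinge (a point): Middle of the cover's hinge line, at the back rim of the dustpan, 80 mm above the bench; the line runs along the dustpan's y.
- cover_grip (a point): Middle of the black grip lip at the cover's free edge (26 mm by 110 mm, 9 mm thick), on its outer face, 248 mm from the hinge line; when the cover stands open this is its top end.
- glass_foot: Piece of brown glass: the bottle's foot, a round cup 72 mm in diameter with a jagged rim 17 to 38 mm high, standing on its base. Origin: centre of the underside. About 85 g.
- glass_top: Piece of brown glass: the bottle's shoulder with neck and black screw cap (39 mm), 72 mm in diameter at the bottom, 50 mm high, standing on its broken edge, cap up. Origin: centre of the underside. About 95 g.
- glass_wall_1: Piece of brown glass from the bottle's wall with a cream label: arched, 82 mm long (own y), 61 mm wide (own x), 17 to 20 mm high, lying hollow side down. Origin: centre of the underside, on the bench. About 50 g.
- glass_wall_2: Piece of brown glass from the bottle's wall, plain: arched, 73 mm long (own y), 60 mm wide (own x), 17 to 20 mm high, lying hollow side down. Origin: centre of the underside, on the bench. About 45 g.
- brown_bottle: Whole small brown bottle with black cap, 46 mm in diameter, 92 mm high, standing near the work; not to be disturbed. Origin: centre of the underside.
- white_bottle: White plastic bottle with white cap, 50 mm in diameter, 84 mm high, standing near the work; not to be disturbed. Origin: centre of the underside.
- timer_box: White kitchen-style timer, 60 x 66 x 17 mm, lying near the work; not to be disturbed. Origin: centre of the underside.
There are look-alikes about, which are no part of the job. What is shaped like the glass_wall_2 but yellow is not meant.

How it is judged:
By the outcome, as a careful person would: the job done as asked, in the order asked, and still so for the second after the job is handed in, with the robot touching nothing.
It also fails if it takes over 69 s, if anything falls off the work surface, if the arm or the gripper's body presses on something with over 40 N, if the wrist force passes 120 N, or if a joint passes its speed limit or range.

## Working session

There is one attempt and no reset: what is moved stays moved. The work goes in short steps, Python scripts to look and compute and a tool call to move; the robot and the scene stay as the last step left them, time stands still between calls to the robot, and variables do not carry over. Pictures are saved under pics/ and viewed, at most 11 in all, crops included, and the job is handed in when it is done.

Besides the shell and the picture viewer there is one more tool, called in YAML: its name, and indented under it one key for each argument. servo_tool: Moves the arm, as the interface text tells. Shifts and turns lie within -1 to 1; 1 stands for 300 mm of shift or pi rad of turn. Its arguments: {"type":"object","properties":{"series":{"type":"array"},"grip_force":{"type":"number"}},"required":["series"]}

```bash
ls; mkdir -p pics
cat > h.py <<'E'
from cell import get_obs, eyes, env
import numpy as np, cv2
from scipy.spatial.transform import Rotation as Rn
def cap(n):
    c=eyes.read_camera(n); np.savez('pics/'+n+'.npz',**{k:np.asarray(v) for k,v in c.items()}); return c
def load(n): return dict(np.load('pics/'+n+'.npz'))
def cloud(c):
    h,w=c['depth'].shape; u,v=np.meshgrid(np.arange(w),np.arange(h))
    K=np.array([[c['fx'],0,c['cx']],[0,c['fy'],c['cy']],[0,0,1.]],float)
    p=cv2.undistortPoints(np.stack([u,v],-1).reshape(-1,1,2).astype(np.float64),K,np.asarray(c['distortion'],float)).reshape(h,w,2)
    d=c['depth'][...,None]; P=np.concatenate([p*d,d],-1)
    W=P@np.asarray(c['rotation']).T+np.asarray(c['origin']); W[c['depth']==0]=np.nan; return W
def save(c,f,box=None,s=1):
    im=c['frame'][...,::-1]
    if box: im=im[box[1]:box[3],box[0]:box[2]]
    cv2.imwrite('pics/'+f,cv2.resize(im,None,fx=s,fy=s,interpolation=cv2.INTER_CUBIC))
E
python3 - <<'E'
from h import *
for n in('top','side'):
    c=cap(n); save(c,n+'0.png'); print(n,c['origin'],np.round(c['rotation'],3).tolist(),c['fx'])
print(get_obs())
E
```

```text
pics
top [ 0.2661163  -0.02511297  1.34318152] [-168.124, 0.082, -84.708] 527.6460195360527
side [-0.00666944 -0.84075537  1.34346366] [-141.845, -0.071, -32.617] 527.1551760735575
{'time_s': 0.1, 'qpos': array([-67.26094349,  18.43434586,  -4.01533942,  83.16756881,
         1.29381846,  78.5390859 ,  -3.26087437]), 'joint_velocities': array([ 0.03783926, -0.08309639,  0.0463315 , -0.20675427,  0.10854475,
        0.06885093, -0.02709379]), 'effort': array([-5.70712709e-04, -4.92567408e+01, -4.05931827e-01, -3.13399565e+01,
       -6.42127614e-02,  3.94348183e-02,  5.33203502e-05]), 'tool_pos': array([0.24263082, 0.60249869, 0.22157913]), 'tool_rot': array([-1.79904161e+02,  4.25588877e-03,  1.58069242e+02]), 'force': array([-0.49913052, -0.03961057, -0.40552764]), 'wrist_torque': array([-0.00231292,  0.01634126,  0.03367616]), 'grasp_force': 0.0, 'grip_width': 0.08719857379254566}
```

```bash
sed -i "s/np.asarray(c\['rotation'\]).T/Rn.from_euler('xyz',c['rotation'],degrees=True).as_matrix().T/" h.py
```

```text
(no output)
```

View pics/top0.png

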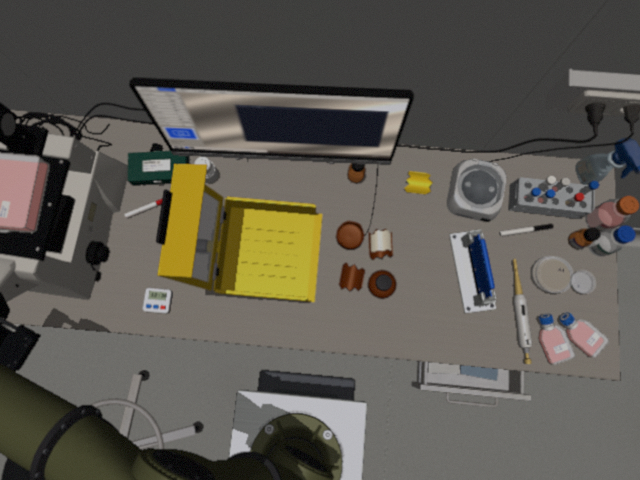

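View pics/side0.png

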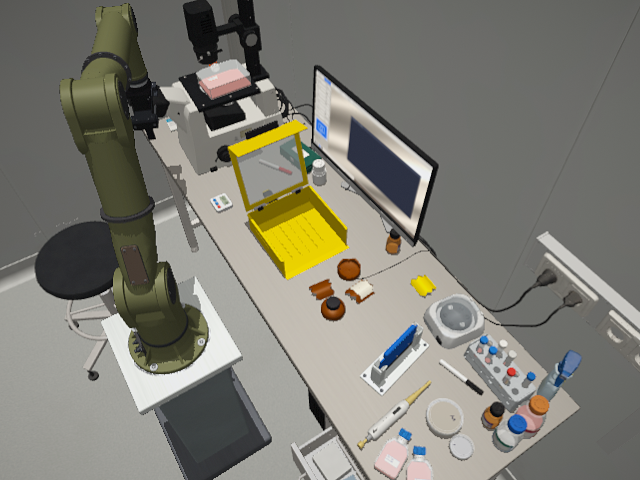

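Run:
```python
from h import *
c=load('top'); save(c,'top_c.png',(300,150,500,320),4)
W=cloud(c); f=c['frame'].astype(int); hsv=cv2.cvtColor(c['frame'],cv2.COLOR_RGB2HSV)
for n,(u,v) in dict(foot=(350,235),w1=(380,243),w2=(351,277),top=(382,284),brown=(357,172),yel=(418,182),bench=(330,330)).items():
    print(n,np.round(np.nanmedian(W[v-2:v+3,u-2:u+3].reshape(-1,3),0),4))
# brown glass mask
m=((hsv[...,0]<14)&(hsv[...,1]>120)&(W[...,2]<.08)).astype(np.uint8)
m[:,:320]=0;m[:,420:]=0
n,l,s,ce=cv2.connectedComponentsWithStats(m)
for i in range(1,n):
    if s[i,4]>60:
        P=W[l==i];P=P[~np.isnan(P[:,0])]; print(s[i],np.round(P.min(0),3),np.round(P.max(0),3),np.round(np.median(P,0),3))
# scraper blue
for nm in('top','side'):
    c=load(nm);W=cloud(c);hsv=cv2.cvtColor(c['frame'],cv2.COLOR_RGB2HSV)
    m=(abs(hsv[...,0].astype(int)-110)<15)&(hsv[...,1]>130)
    x,y,z=W[...,0],W[...,1],W[...,2]
    for a,b in((.11,.15),(.03,.1)):
        P=W[m&(z>a)&(z<b)&(x>.3)&(x<.8)&(y<-.25)&(y>-.6)]
        if len(P)<20: continue
        r=cv2.minAreaRect(P[:,:2].astype(np.float32)*1000); print(nm,a,len(P),r,np.percentile(P[:,2],[5,50,98]))
    # pan yellow rims
    m=(abs(hsv[...,0].astype(int)-27)<6)&(hsv[...,1]>150)&(y>-.1)
    for a,b in((-.01,.012),(.072,.086),(.2,.34),(-.01,.085)):
        P=W[m&(z>a)&(z<b)]
        if len(P)<20: continue
        r=cv2.minAreaRect(P[:,:2].astype(np.float32)*1000); print(nm,'pan',a,len(P),r)
        print(np.round(cv2.boxPoints(r)).tolist())
    # stand
    P=W[(hsv[...,1]<40)&(hsv[...,2]>150)&(z>.002)&(z<.015)&(x>.25)&(x<.75)&(y<-.25)&(y>-.52)]
    r=cv2.minAreaRect(P[:,:2].astype(np.float32)*1000); print(nm,'stand',len(P),r)
```

```text
foot [ 0.5584 -0.0848  0.0084]
w1 [ 0.5418 -0.1618  0.0216]
w2 [ 0.4484 -0.0955  0.0158]
top [ 0.4335 -0.1706  0.0527]
brown [ 0.7096 -0.0869  0.0673]
yel [ 0.7154 -0.2503  0.0148]
bench [ 0.3127 -0.0543  0.0024]
[348 168  17  15 133] [ 0.7   -0.106  0.008] [ 0.727 -0.065  0.08 ] [ 0.709 -0.086  0.05 ]
[337 221  27  28 588] [ 0.521 -0.118  0.   ] [ 0.59  -0.05   0.042] [ 0.558 -0.084  0.009]
[370 250  22   9 114] [ 0.503 -0.195 -0.004] [ 0.527 -0.14   0.023] [ 0.515 -0.165  0.012]
[340 263  24  27 478] [ 0.418 -0.126 -0.002] [ 0.484 -0.069  0.022] [ 0.448 -0.096  0.012]
[369 271  27  27 374] [ 0.404 -0.207  0.018] [ 0.471 -0.14   0.055] [ 0.431 -0.168  0.028]
top 0.11 469 ((581.2927856445312, -449.3736877441406), (86.81661987304688, 287.7971496582031), 59.36099624633789) [0.11390453 0.12591519 0.1332948 ]
top 0.03 517 ((444.269287109375, -460.5383605957031), (273.9031677246094, 90.13522338867188), 50.11994171142578) [0.03356936 0.0637634  0.09570774]
top pan -0.01 7852 ((517.5941162109375, 196.61045837402344), (465.2656555175781, 287.6509094238281), 73.94129180908203)
[[315.0, 13.0],
[... 1155 characters left out ...]
6.0], [785.0, 629.0], [491.0, 698.0]]
side pan 0.072 440 ((496.56170654296875, 271.5998229980469), (538.72412109375, 243.24853515625), 89.90912628173828)
[[375.0, 2.0], [618.0, 2.0], [619.0, 541.0], [375.0, 541.0]]
side pan 0.2 1191 ((495.06390380859375, 261.21246337890625), (235.14602661132812, 78.84777069091797), 0.31343454122543335)
[[377.0, 300.0], [378.0, 221.0], [613.0, 222.0], [612.0, 301.0]]
side pan -0.01 5699 ((560.0647583007812, 316.1797180175781), (723.6146240234375, 311.86865234375), 74.43463897705078)
[[313.0, 9.0], [613.0, -74.0], [807.0, 623.0], [507.0, 707.0]]
side stand 5189 ((504.7346496582031, -384.9071960449219), (269.8194885253906, 488.4804992675781), 89.91202545166016)
```

View pics/top_c.png

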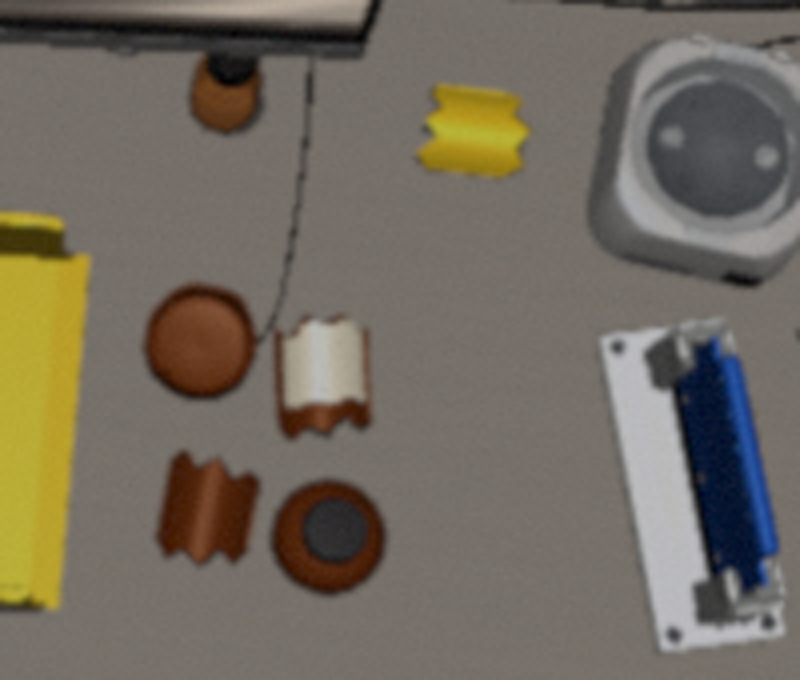

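Run:
```python
from h import *
c=load('top');W=cloud(c)
def ray(c,u,v,z):
    K=np.array([[c['fx'],0,c['cx']],[0,c['fy'],c['cy']],[0,0,1.]],float)
    p=cv2.undistortPoints(np.array([[[u,v]]],float),K,c['distortion'])[0,0]
    d=Rn.from_euler('xyz',c['rotation'],degrees=True).apply([p[0],p[1],1]); o=c['origin']; return o+d*(z-o[2])/d[2]
for q in((600,335),(662,652),(785,632),(720,318)): print('standcorner',np.round(ray(c,300+q[0]/4,150+q[1]/4,.008),4))
for nm in('top','side'):
    c=load(nm);W=cloud(c);hsv=cv2.cvtColor(c['frame'],cv2.COLOR_RGB2HSV);x,y,z=[W[...,i] for i in range(3)]
    m=(abs(hsv[...,0].astype(int)-110)<15)&(hsv[...,1]>130)&(x>.35)&(x<.65)&(y<-.3)&(y>-.5)
    for a in(.122,.10):
        k=m&(z>a)&(z<.14);P=W[k]
        r=cv2.minAreaRect(P[:,:2].astype(np.float32)*1000); print(nm,a,len(P),np.round(r[0],1),np.round(r[1],1),round(r[2],2),'ztop',np.round(np.percentile(P[:,2],[50,90,98]),4)); 
        q=P[:,:2]-P[:,:2].mean(0);v=np.linalg.svd(q,full_matrices=False)[2][0];print('pca dir',np.degrees(np.arctan2(v[1],v[0])),P[:,:2].mean(0))
    m=(abs(hsv[...,0].astype(int)-27)<6)&(hsv[...,1]>130)&(x>.3)&(x<.75)&(y>-.1)&(y<.35)
    for a,b in((-.004,.008),(.074,.09),(.24,.36)):
        k=(m&(z>a)&(z<b)).astype(np.uint8)
        n,l,s,_=cv2.connectedComponentsWithStats(k)
        for i in range(1,n):
            if s[i,4]<40: continue
            P=W[l==i]; r=cv2.minAreaRect(P[:,:2].astype(np.float32)*1000)
            print(nm,'pan',a,s[i].tolist(),np.round(cv2.boxPoints(r)).tolist(),np.round([P[:,2].min(),P[:,2].max()],3))
    k=(hsv[...,2]<60)&(z>.2)&(z<.4)&(y>.15)&(y<.45)&(x>.35)&(x<.65);P=W[k]
    if len(P)>10: print(nm,'gripLip',len(P),np.round(P.min(0),3),np.round(P.max(0),3),np.round(np.median(P,0),3))
    for q in ((220,291),) if nm=='top' else ():
        print('hinge',W[q[1],q[0]])
```

```text
standcorner [ 0.5854 -0.3416  0.008 ]
standcorner [ 0.386 -0.388  0.008]
standcorner [ 0.4057 -0.4638  0.008 ]
standcorner [ 0.6037 -0.418   0.008 ]
top 0.122 276 [ 494.5 -399.5] [116.7  13. ] 13.55 ztop [0.1286 0.1321 0.1342]
pca dir -167.13234899182115 [ 0.49370316 -0.39969037]
top 0.1 393 [ 494.1 -399.6] [144.6  13. ] 13.55 ztop [0.1272 0.1316 0.1335]
pca dir -166.90161386509712 [ 0.49312659 -0.3989762 ]
top pan -0.004 [220, 206, 102, 96, 7084] [[378.0, 233.0], [379.0, -8.0], [609.0, -7.0], [608.0, 234.0]] [-0.004  0.008]
top pan 0.074 [225, 197, 91, 11, 285] [[604.0, 235.0], [605.0, 10.0], [615.0, 11.0], [614.0, 235.0]] [0.074 0.086]
top pan 0.074 [217, 222, 7, 41, 73] [[447.0, 237.0], [447.0, 231.0], [547.0, 232.0], [547.0, 237.0]] [0.074 0.085]
top pan 0.074 [213, 280, 94, 20, 323] [[355.0, 13.0], [382.0, 11.0], [403.0, 235.0], [376.0, 237.0]] [0.074 0.086]
top pan 0.24 [158, 164, 49, 117, 3741] [[377.0, 302.0], [378.0, 228.0], [611.0, 230.0], [610.0, 303.0]] [0.24  0.332]
top gripLip 443 [0.439 0.295 0.31 ] [0.547 0.308 0.336] [0.492 0.3   0.328]
hinge [0.37746771 0.2174158  0
[... 346 characters left out ...]
], [613.0, -13.0], [611.0, 237.0]] [-0.004  0.008]
side pan 0.074 [300, 186, 34, 29, 91] [[569.0, 225.0], [608.0, 83.0], [648.0, 93.0], [609.0, 236.0]] [0.074 0.087]
side pan 0.074 [264, 189, 28, 14, 63] [[445.0, 241.0], [446.0, 227.0], [548.0, 231.0], [547.0, 245.0]] [0.078 0.09 ]
side pan 0.074 [248, 209, 36, 54, 145] [[346.0, 7.0], [384.0, 2.0], [418.0, 229.0], [380.0, 235.0]] [0.074 0.085]
side pan 0.074 [334, 214, 13, 18, 47] [[604.0, 2.0], [614.0, 2.0], [617.0, 79.0], [607.0, 80.0]] [0.074 0.082]
side pan 0.24 [228, 120, 80, 50, 1091] [[377.0, 300.0], [378.0, 221.0], [613.0, 222.0], [612.0, 301.0]] [0.24 0.33]
side gripLip 224 [0.441 0.287 0.309] [0.547 0.305 0.334] [0.492 0.295 0.322]
```

```bash
cat >> h.py <<'E'
def rows(*T):
    "T: (x,y,z,yaw[,tilt roll deg]) world targets -> row numbers from measured pose"
    o=get_obs(); R=Rn.from_euler('xyz',o['tool_rot'],degrees=True)
    print('t',round(o['time_s'],2),'tcp',np.round(o['tool_pos'],4),np.round(o['tool_rot'],2),'F',np.round(o['force'],1),'q',np.round(o['qpos'],0),'w',round(o['grip_width'],4))
    for t in T:
        G=Rn.from_euler('xyz',[180 if len(t)<5 else t[4],0,t[3]],degrees=True)
        print(t,np.round(R.inv().apply(np.array(t[:3])-o['tool_pos'])/.3,4).tolist(),np.round((R.inv()*G).as_rotvec()/np.pi,4).tolist())
E
python3 -c "
from h import *
rows((.32,.52,.43,140),(.47,.2,.43,110),(.495,-.403,.30,13.2))"
```

```text
t 0.1 tcp [0.2426 0.6025 0.2216] [-179.9     0.    158.07] F [-0.5 -0.  -0.4] q [-67.  18.  -4.  83.   1.  79.  -3.] w 0.0872
(0.32, 0.52, 0.43, 140) [-0.342, -0.1599, -0.6944] [-0.0005, 0.0001, 0.1004]
(0.47, 0.2, 0.43, 110) [-1.2042, -0.9627, -0.693] [-0.0005, 0.0002, 0.2671]
(0.495, -0.403, 0.3, 13.2) [-2.0322, -2.7954, -0.2566] [-0.0002, 0.0007, 0.8048]
```

servo_tool:
  series:
    - [[-0.11,-0.05,-0.23,0,0,0.03,1],[-0.2,-0.1,-0.36,0,0,0.07,1],[-0.28,-0.13,-0.48,0,0,0.1,1],[-0.34,-0.16,-0.6,0,0,0.14,1],[-0.34,-0.16,-0.7,0,0,0.18,1],[-0.4,-0.24,-0.7,0,0,0.22,1],[-0.5,-0.33,-0.7,0,0,0.26,1],[-0.6,-0.43,-0.7,0,0,0.3,1],[-0.7,-0.52,-0.7,0,0,0.34,1],[-0.8,-0.62,-0.7,0,0,0.38,1],[-0.9,-0.71,-0.7,0,0,0.42,1],[-1,-0.8,-0.7,0,0,0.44,1]]

```text
time_s: 1.1
tool_pos: [0.4306, 0.2685, 0.4324]
tool_rot: [-180.0, -0.0, 78.5]
force: [1.1, -0.2, -0.1]
grip_width: 0.0874
grasp_force: 0.0
```

```bash
python3 -c "
from h import *
rows((.47,.0,.40,45),(.49,-.25,.32,25),(.495,-.403,.25,13.2))"
```

```text
t 1.1 tcp [0.4306 0.2685 0.4324] [-1.7999e+02 -1.0000e-02  7.8550e+01] F [ 1.1 -0.2 -0.1] q [-51.  -0.  16.  81.   0.  99. -46.] w 0.0874
(0.47, 0.0, 0.4, 45) [-0.8512, 0.3065, 0.1078] [-0.0001, -0.0, 0.1864]
(0.49, -0.25, 0.32, 25) [-1.6547, 0.5374, 0.3743] [-0.0001, -0.0, 0.2975]
(0.495, -0.403, 0.25, 13.2) [-2.1513, 0.6551, 0.6075] [-0.0001, -0.0, 0.363]
```

servo_tool:
  series:
    - [[-0.12,0.04,0,0,0,0.04,1],[-0.25,0.08,0,0,0,0.08,1],[-0.38,0.12,0.02,0,0,0.12,1],[-0.5,0.17,0.05,0,0,0.16,1],[-0.62,0.21,0.08,0,0,0.2,1],[-0.74,0.26,0.1,0,0,0.24,1],[-0.86,0.3,0.12,0,0,0.28,1],[-0.98,0.34,0.15,0,0,0.32,1],[-1,0.36,0.17,0,0,0.363,1]]

```text
time_s: 1.85
tool_pos: [0.4775, -0.0528, 0.3813]
tool_rot: [179.9, 0.0, 13.4]
force: [-0.1, -0.1, -0.1]
grip_width: 0.0873
grasp_force: 0.0
```

```bash
python3 -c "
from h import *
rows((.4953,-.403,.25,13.2),(.4953,-.403,.17,13.2),(.4953,-.403,.098,13.2))"
```

```text
t 1.85 tcp [ 0.4775 -0.0528  0.3813] [1.7989e+02 1.0000e-02 1.3430e+01] F [-0.1 -0.1 -0.1] q [-33.  -6.  33.  91.   4.  94. -77.] w 0.0873
(0.4953, -0.403, 0.25, 13.2) [-0.2132, 1.1483, 0.4398] [0.0006, 0.0, 0.0013]
(0.4953, -0.403, 0.17, 13.2) [-0.2132, 1.1478, 0.7065] [0.0006, 0.0, 0.0013]
(0.4953, -0.403, 0.098, 13.2) [-0.2131, 1.1473, 0.9465] [0.0006, 0.0, 0.0013]
```

servo_tool:
  series:
    - [[-0.03,0.12,0.05,0,0,0,1],[-0.05,0.25,0.1,0,0,0,1],[-0.07,0.38,0.15,0,0,0,1],[-0.1,0.5,0.2,0,0,0,1],[-0.12,0.62,0.25,0,0,0,1],[-0.15,0.75,0.3,0,0,0,1],[-0.18,0.88,0.35,0,0,0,1],[-0.21,1,0.4,0,0,0,1],[-0.21,1,0.44,0,0,0,1]]

```text
time_s: 2.6
tool_pos: [0.4877, -0.3595, 0.2474]
tool_rot: [179.7, 0.4, 13.8]
force: [-1.9, 1.3, 0.4]
grip_width: 0.0866
grasp_force: 0.0
```

```bash
python3 -c "
from h import *
rows((.4953,-.403,.20,13.2),(.4953,-.403,.17,13.2),(.4953,-.403,.097,13.2))"
```

```text
t 2.6 tcp [ 0.4877 -0.3595  0.2474] [179.72   0.36  13.76] F [-1.9  1.3  0.4] q [ -9.  17.  52.  89. -13.  81. -32.] w 0.0866
(0.4953, -0.403, 0.2, 13.2) [-0.0088, 0.1463, 0.1586] [0.0016, 0.002, 0.0031]
(0.4953, -0.403, 0.17, 13.2) [-0.0082, 0.1458, 0.2586] [0.0016, 0.002, 0.0031]
(0.4953, -0.403, 0.097, 13.2) [-0.0066, 0.1446, 0.5019] [0.0016, 0.002, 0.0031]
```

servo_tool:
  series:
    - [[-0.01,0.1,0.05,0,0.002,0.003,1],[-0.01,0.145,0.12,0,0.002,0.003,1],[-0.01,0.145,0.2,0.001,0.002,0.003,1],[-0.01,0.145,0.26,0.001,0.002,0.003,1],[-0.01,0.145,0.26,0.001,0.002,0.003,1]]

```text
time_s: 3.02
tool_pos: [0.4977, -0.3917, 0.1667]
tool_rot: [-179.5, -0.0, 13.8]
force: [-0.7, 1.3, -0.3]
grip_width: 0.0873
grasp_force: 0.0
```

Run:
```python
from h import *
rows((.4953,-.403,.097,13.2))
c=cap('side'); save(c,'s1.png',(330,240,500,400),4)
```

```text
t 3.02 tcp [ 0.4977 -0.3917  0.1667] [-1.7949e+02 -3.0000e-02  1.3830e+01] F [-0.7  1.3 -0.3] q [ -2.  24.  50.  91. -19.  74. -26.] w 0.0873
(0.4953, -0.403, 0.097, 13.2) [-0.0168, 0.0367, 0.2321] [-0.0028, -0.0001, 0.0035]
```

View pics/s1.png

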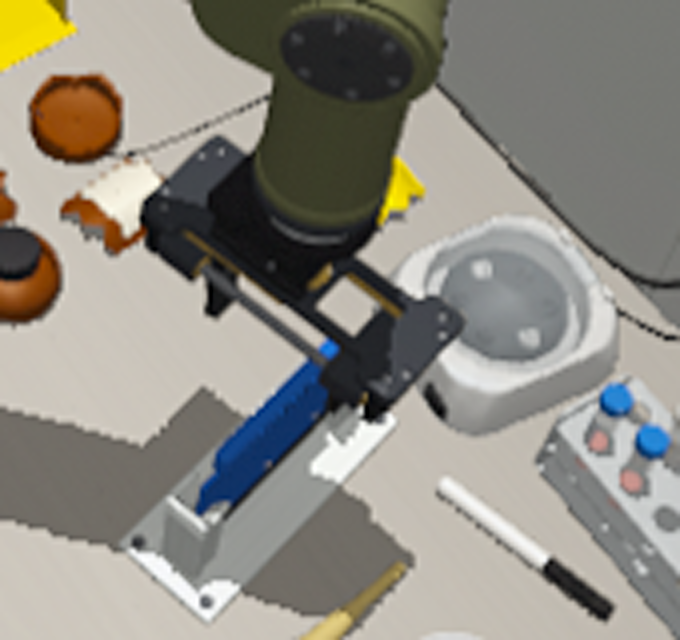

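servo_tool:
  series:
    - [[-0.01,0.037,0.04,-0.002,0,0.003,1],[-0.016,0.037,0.12,-0.003,0,0.003,1],[-0.016,0.037,0.2,-0.003,0,0.003,1],[-0.016,0.037,0.23,-0.003,0,0.003,1],[-0.016,0.037,0.23,-0.003,0,0.003,1],[-0.016,0.037,0.23,-0.003,0,0.003,1]]

```text
time_s: 3.57
tool_pos: [0.4987, -0.4057, 0.1033]
tool_rot: [179.6, -0.4, 13.3]
force: [0.4, -0.6, -0.1]
grip_width: 0.087
grasp_force: 0.0
```

Run:
```python
from h import *
rows((.4953,-.403,.097,13.2))
```

```text
t 3.57 tcp [ 0.4987 -0.4057  0.1033] [179.59  -0.39  13.33] F [ 0.4 -0.6 -0.1] q [ -0.  28.  48.  94. -23.  67. -23.] w 0.087
(0.4953, -0.403, 0.097, 13.2) [-0.0091, -0.0116, 0.021] [0.0023, -0.0022, 0.0007]
```

servo_tool:
  series:
    - [[-0.009,-0.012,0.02,0.002,-0.002,0,1],[-0.009,-0.012,0.02,0.002,-0.002,0,1],[-0.009,-0.012,0.02,0.002,-0.002,0,1],[-0.009,-0.012,0.02,0.002,-0.002,0,1]]

```text
time_s: 3.9
tool_pos: [0.4953, -0.4026, 0.0972]
tool_rot: [180.0, -0.1, 13.3]
force: [0.2, 0.2, 0.2]
grip_width: 0.0873
grasp_force: 0.0
```

Run:
```python
from h import *
rows((.4953,-.403,.097,13.2))
```

```text
t 3.9 tcp [ 0.4953 -0.4026  0.0972] [ 1.7996e+02 -6.0000e-02  1.3340e+01] F [0.2 0.2 0.2] q [ -0.  28.  48.  95. -23.  67. -23.] w 0.0873
(0.4953, -0.403, 0.097, 13.2) [-0.0002, 0.0013, 0.0005] [0.0002, -0.0003, 0.0008]
```

Good. Close.

servo_tool:
  series:
    - [[0,0,0,0,0,0,0],[0,0,0,0,0,0,0],[0,0,0,0,0,0,0],[0,0,0,0,0,0,0],[0,0,0,0,0,0,0],[0,0,0,0,0,0,0],[0,0,0,0,0,0,0],[0,0,0,0,0,0,0]]
  grip_force: 40

```text
time_s: 4.57
tool_pos: [0.4948, -0.4024, 0.0964]
tool_rot: [-180.0, -0.0, 13.3]
force: [0.8, -0.1, 0.0]
grip_width: 0.0417
grasp_force: 0.0
```

Run:
```python
from h import *
rows((.4953,-.403,.097,13.2),(.4953,-.403,.22,13.2))
```

```text
t 4.57 tcp [ 0.4948 -0.4024  0.0964] [-179.99   -0.     13.33] F [ 0.8 -0.1  0. ] q [ -0.  28.  48.  95. -23.  67. -23.] w 0.0417
(0.4953, -0.403, 0.097, 13.2) [0.001, 0.0024, -0.002] [-0.0001, -0.0, 0.0007]
(0.4953, -0.403, 0.22, 13.2) [0.001, 0.0023, -0.412] [-0.0001, -0.0, 0.0007]
```

Fingers slow (~70 mm/s); continue.

servo_tool:
  series:
    - [[0,0,0,0,0,0,0],[0,0,0,0,0,0,0],[0,0,0,0,0,0,0],[0,0,0,0,0,0,0],[0,0,0,0,0,0,0],[0,0,0,0,0,0,0],[0,0,0,0,0,0,0]]
  grip_force: 40

```text
time_s: 5.15
tool_pos: [0.4949, -0.4024, 0.0965]
tool_rot: [180.0, -0.0, 13.3]
force: [-0.0, -0.3, -0.1]
grip_width: 0.0127
grasp_force: 40.0
```

Run:
```python
from h import *
rows((.4953,-.403,.097,13.2),(.4953,-.403,.22,13.2)); print(get_obs()['grasp_force'])
```

```text
t 5.15 tcp [ 0.4949 -0.4024  0.0965] [ 1.800e+02 -1.000e-02  1.333e+01] F [-0.  -0.3 -0.1] q [ -0.  28.  48.  95. -23.  67. -23.] w 0.0127
(0.4953, -0.403, 0.097, 13.2) [0.0009, 0.0021, -0.0017] [0.0, -0.0, 0.0007]
(0.4953, -0.403, 0.22, 13.2) [0.0009, 0.0021, -0.4117] [0.0, -0.0, 0.0007]
39.961873423308134
```

servo_tool:
  series:
    - [[0,0,-0.03,0,0,0,0],[0,0,-0.08,0,0,0,0],[0,0,-0.14,0,0,0,0],[0,0,-0.2,0,0,0,0],[0,0,-0.27,0,0,0,0],[0,0,-0.34,0,0,0,0],[0,0,-0.4,0,0,0,0],[0,0,-0.4,0,0,0,0],[0,0,-0.4,0,0,0,0]]

```text
time_s: 5.9
tool_pos: [0.4951, -0.4028, 0.2174]
tool_rot: [179.9, -0.1, 13.3]
force: [-0.0, -0.4, -2.5]
grip_width: 0.0127
grasp_force: 40.0
```

Run:
```python
from h import *
rows((.4949,-.4024,.22,13.33),(.567,-.24,.20,0),(.567,-.24,.091,0)); print(get_obs()['grasp_force'])
```

```text
t 5.9 tcp [ 0.4951 -0.4028  0.2174] [ 1.7994e+02 -9.0000e-02  1.3330e+01] F [-0.  -0.4 -2.5] q [ -2.  23.  51.  87. -18.  79. -26.] w 0.0127
(0.4949, -0.4024, 0.22, 13.33) [-0.0004, -0.0014, -0.0087] [0.0003, -0.0005, -0.0]
(0.567, -0.24, 0.2, 0) [0.3582, -0.4728, 0.0581] [0.0003, -0.0005, 0.074]
(0.567, -0.24, 0.091, 0) [0.3576, -0.4732, 0.4214] [0.0003, -0.0005, 0.074]
39.960060361772776
```

servo_tool:
  series:
    - [[0.06,-0.08,0,0,0,0.02,0],[0.13,-0.17,0,0,0,0.035,0],[0.2,-0.27,0,0,0,0.05,0],[0.28,-0.37,0.04,0,0,0.065,0],[0.34,-0.45,0.06,0,0,0.074,0],[0.358,-0.473,0.1,0,0,0.074,0],[0.358,-0.473,0.18,0,0,0.074,0],[0.358,-0.473,0.26,0,0,0.074,0],[0.358,-0.473,0.32,0,0,0.074,0],[0.358,-0.473,0.32,0,0,0.074,0],[0.358,-0.473,0.32,0,0,0.074,0],[0.358,-0.473,0.32,0,0,0.074,0]]

```text
time_s: 6.9
tool_pos: [0.5667, -0.2402, 0.1209]
tool_rot: [180.0, -0.0, -0.0]
force: [0.7, -1.3, -1.5]
grip_width: 0.0129
grasp_force: 40.0
```

Run:
```python
from h import *
rows((.567,-.24,.0905,0),(.567,-.015,.0905,0))
c=cap('top'); save(c,'t2.png',(300,150,500,320),4)
```

```text
t 6.9 tcp [ 0.5667 -0.2402  0.1209] [ 1.7998e+02 -2.0000e-02 -2.0000e-02] F [ 0.7 -1.3 -1.5] q [-19.  24.  50.  97. -20.  68. -54.] w 0.0129
(0.567, -0.24, 0.0905, 0) [0.001, -0.0006, 0.1015] [0.0001, -0.0001, -0.0001]
(0.567, -0.015, 0.0905, 0) [0.0006, -0.7506, 0.1012] [0.0001, -0.0001, -0.0001]
```

View pics/t2.png

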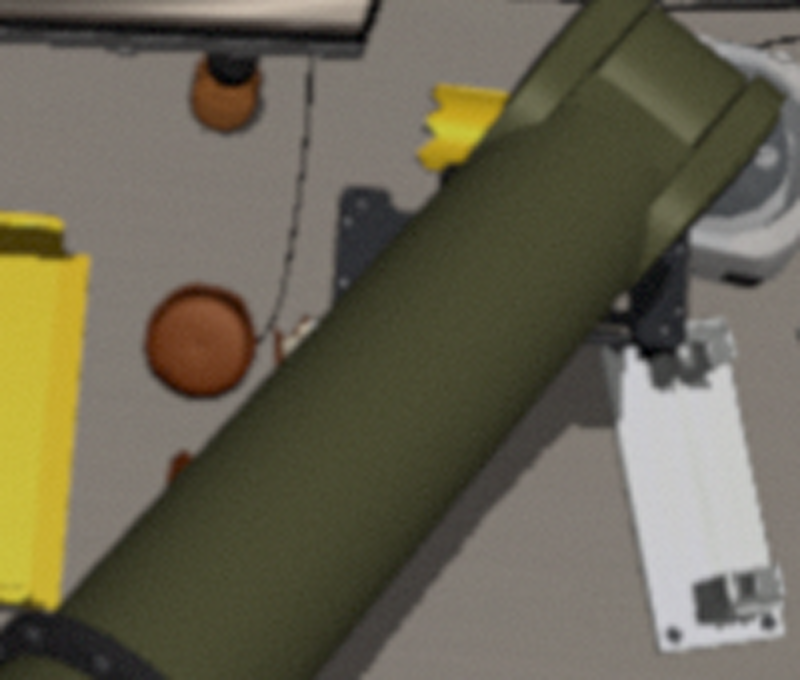

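Run:
```python
from h import *
W=cloud(load('top'))
for n,(u,v) in dict(elb1=(480,170),elb2=(455,155),elb3=(490,175),mid=(400,260),mon=(300,157),montop=(300,95),monR=(385,155),monRtop=(405,97)).items(): print(n,np.round(W[v,u],3))
```

```text
elb1 [ 0.572 -0.263  0.526]
elb2 [ 0.591 -0.22   0.534]
elb3 [ 0.563 -0.278  0.53 ]
mid [ 0.396 -0.13   0.615]
mon [0.718 0.058 0.116]
montop [0.743 0.051 0.393]
monR [ 0.736 -0.148  0.133]
monRtop [ 0.746 -0.149  0.415]
```

servo_tool:
  series:
    - [[0,0,0.05,0,0,0,0],[0,0,0.09,0,0,0,0],[0,0,0.1,0,0,0,0],[0,0,0.1,0,0,0,0],[0,-0.03,0.1,0,0,0,0],[0,-0.07,0.1,0,0,0,0],[0,-0.11,0.1,0,0,0,0],[0,-0.15,0.1,0,0,0,0],[0,-0.19,0.1,0,0,0,0],[0,-0.23,0.1,0,0,0,0],[0,-0.27,0.1,0,0,0,0],[0,-0.31,0.1,0,0,0,0]]

```text
time_s: 7.95
tool_pos: [0.5669, -0.1456, 0.0909]
tool_rot: [180.0, -0.0, 0.0]
force: [-0.1, -1.3, -0.5]
grip_width: 0.0126
grasp_force: 40.0
```

Run:
```python
from h import *
rows((.567,-.015,.0905,0))
```

```text
t 7.95 tcp [ 0.5669 -0.1456  0.0909] [ 1.7997e+02 -4.0000e-02  3.0000e-02] F [-0.1 -1.3 -0.5] q [-29.  22.  49. 103. -18.  64. -63.] w 0.0126
(0.567, -0.015, 0.0905, 0) [0.0006, -0.4352, 0.001] [0.0002, -0.0002, 0.0002]
```

servo_tool:
  series:
    - [[0,-0.04,0,0,0,0,0],[0,-0.08,0,0,0,0,0],[0,-0.12,0,0,0,0,0],[0,-0.16,0,0,0,0,0],[0,-0.2,0,0,0,0,0],[0,-0.24,0,0,0,0,0],[0,-0.28,0,0,0,0,0],[0,-0.32,0,0,0,0,0],[0,-0.36,0,0,0,0,0],[0,-0.4,0,0,0,0,0],[0,-0.43,0,0,0,0,0],[0,-0.43,0,0,0,0,0]]

```text
time_s: 8.95
tool_pos: [0.5669, -0.0143, 0.0906]
tool_rot: [-179.9, -0.0, 0.2]
force: [0.2, -3.9, 5.4]
grip_width: 0.0128
grasp_force: 39.7
```

Run:
```python
from h import *
rows((.567,-.03,.0905,0),(.52,-.03,.21,0),(.52,-.03,.0945,0))
c=cap('top'); d=cap('side')
a=cv2.resize(c['frame'][150:330,200:430],None,fx=3,fy=3); b=cv2.resize(d['frame'][170:350,220:450],None,fx=3,fy=3)
im=np.hstack([a,b])[...,::-1]; cv2.imwrite('pics/m3.png',cv2.resize(im,(800,600*690//1380*1)) if 0 else cv2.resize(im,(800,313)))
```

```text
t 8.95 tcp [ 0.5669 -0.0143  0.0906] [-179.93   -0.      0.2 ] F [ 0.2 -3.9  5.4] q [-42.  19.  48. 106. -15.  63. -78.] w 0.0128
(0.567, -0.03, 0.0905, 0) [0.0002, 0.0524, 0.0004] [-0.0004, -0.0, 0.0011]
(0.52, -0.03, 0.21, 0) [-0.1565, 0.0513, -0.398] [-0.0004, -0.0, 0.0011]
(0.52, -0.03, 0.0945, 0) [-0.1565, 0.0518, -0.013] [-0.0004, -0.0, 0.0011]
```

View pics/m3.png

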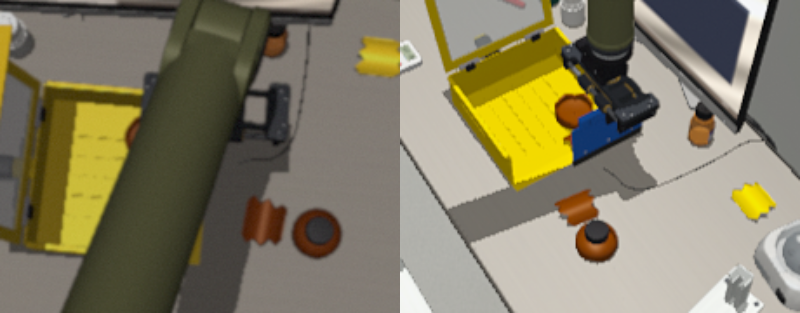

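servo_tool:
  series:
    - [[0,0.03,-0.01,0,0,0,0],[0,0.06,-0.02,0,0,0,0],[-0.04,0.06,-0.02,0,0,0,0],[-0.1,0.06,-0.02,0,0,0,0],[-0.157,0.06,-0.02,0,0,0,0],[-0.157,0.06,-0.02,0,0,0,0],[-0.157,0.04,-0.02,0,0,0,0],[-0.157,0,-0.02,0,0,0,0],[-0.157,-0.04,-0.02,0,0,0,0],[-0.157,-0.08,-0.02,0,0,0,0],[-0.157,-0.12,-0.02,0,0,0,0],[-0.157,-0.16,-0.02,0,0,0,0]]

```text
time_s: 10.05
tool_pos: [0.5221, 0.027, 0.0983]
tool_rot: [179.7, -0.2, -0.1]
force: [-1.2, -6.7, 9.8]
grip_width: 0.0139
grasp_force: 39.9
```

Run:
```python
from h import *
rows((.52,.085,.096,0))
```

```text
t 10.05 tcp [0.5221 0.027  0.0983] [ 1.797e+02 -2.300e-01 -1.300e-01] F [-1.2 -6.7  9.8] q [-50.  11.  48. 111.  -9.  61. -88.] w 0.0139
(0.52, 0.085, 0.096, 0) [-0.0076, -0.1934, 0.0065] [0.0016, -0.0013, -0.0007]
```

Run:
```python
from h import *
c=cap('top'); d=cap('side')
a=cv2.resize(c['frame'][180:310,200:370],None,fx=3,fy=3,interpolation=2); b=cv2.resize(d['frame'][170:300,230:400],None,fx=3,fy=3,interpolation=2)
cv2.imwrite('pics/m4.png',cv2.resize(np.hstack([a,b])[...,::-1],(800,306)))
```

```text
(no output)
```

View pics/m4.png

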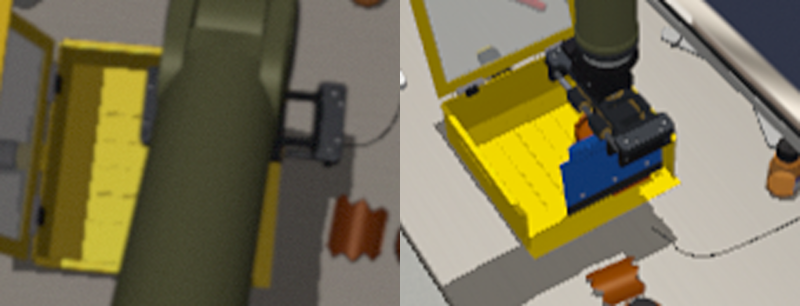

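servo_tool:
  series:
    - [[0,0.01,-0.05,0,0,0,0],[0,0.01,-0.12,0,0,0,0],[0,0.01,-0.22,0,0,0,0],[0,0.01,-0.32,0,0,0,0],[0,0.1,-0.36,0,0,0,0],[0,0.22,-0.36,0,0,0,0],[0,0.34,-0.36,0,0,0,0],[0,0.46,-0.36,0,0,0,0],[0,0.5,-0.36,0,0,0,0],[0,0.5,-0.36,0,0,0,0],[0,0.5,-0.36,0,0,0,0]]

```text
time_s: 11.07
tool_pos: [0.52, -0.1196, 0.2046]
tool_rot: [-180.0, -0.0, -0.1]
force: [0.4, 0.5, -2.2]
grip_width: 0.0131
grasp_force: 39.6
```

Run:
```python
from h import *
rows((.52,.085,.096,0))
c=cap('top'); d=cap('side')
a=cv2.resize(c['frame'][180:310,200:370],None,fx=3,fy=3,interpolation=2); b=cv2.resize(d['frame'][170:300,250:420],None,fx=3,fy=3,interpolation=2)
cv2.imwrite('pics/m5.png',cv2.resize(np.hstack([a,b])[...,::-1],(800,306)))
```

```text
t 11.07 tcp [ 0.52   -0.1196  0.2046] [-1.7997e+02 -2.0000e-02 -1.0000e-01] F [ 0.4  0.5 -2.2] q [-42.   6.  56. 103.  -5.  74. -75.] w 0.0131
(0.52, 0.085, 0.096, 0) [-0.0013, -0.6818, 0.3622] [-0.0002, -0.0001, -0.0006]
```

View pics/m5.png

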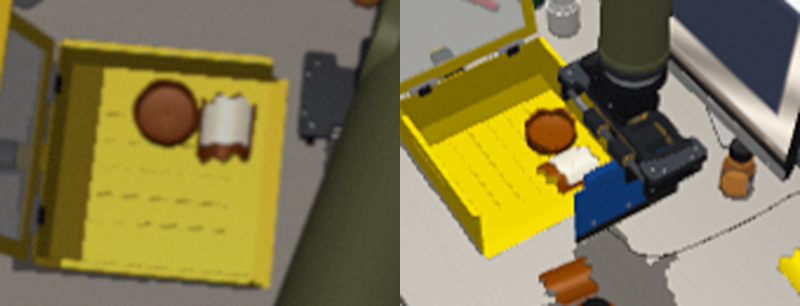

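Run:
```python
from h import *
c=load('top');W=cloud(c);hsv=cv2.cvtColor(c['frame'],cv2.COLOR_RGB2HSV)
x,y,z=[W[...,i] for i in range(3)]
k=(x>.39)&(x<.6)&(y>-.03)&(y<.2)&(z>.008)&(z<.06)&((hsv[...,0]<14)|(hsv[...,1]<80))
kk=k.astype(np.uint8);n,l,s,_=cv2.connectedComponentsWithStats(kk)
for i in range(1,n):
    if s[i,4]>40: P=W[l==i];print(s[i],np.round(np.percentile(P,[1,99],axis=0),3).tolist())
c=load('side');W=cloud(c);hsv=cv2.cvtColor(c['frame'],cv2.COLOR_RGB2HSV)
x,y,z=[W[...,i] for i in range(3)]
m=(abs(hsv[...,0].astype(int)-110)<15)&(hsv[...,1]>130)&(x>.4)&(x<.65)&(abs(y+.12)<.06)&(z>.05)&(z<.23)
P=W[m]; print(len(P),np.round(np.percentile(P,[1,50,99],axis=0),3).tolist())
Q=P[P[:,2]<.19]; q=Q.mean(0); n_=np.linalg.svd(Q-q,full_matrices=False)[2][2]; print('normal',n_,'tilt',np.degrees(np.arcsin(n_[2])),'yaw',np.degrees(np.arctan2(n_[0],n_[1])))
# dark strip
m=(hsv[...,2]<60)&(x>.44)&(x<.6)&(abs(y+.12)<.03)&(z>.08)&(z<.15); P=W[m]
if len(P): print('strip',len(P),np.round(np.percentile(P,[2,50,98],axis=0),3).tolist())
# lowest edge by column along x
b=((abs(hsv[...,0].astype(int)-110)<15)&(hsv[...,1]>130)|(hsv[...,2]<60))&(abs(y+.12)<.03)&(z>.08)
for xa in np.arange(.45,.6,.02):
    k=b&(abs(x-xa)<.01); 
    if k.sum()>3: print(round(xa,2),np.round(np.sort(z[k])[:3],4))
```

```text
[258 215  26  26 459] [[0.522, 0.089, 0.008], [0.589, 0.154, 0.037]]
[285 220  23  28 475] [[0.514, 0.031, 0.009], [0.579, 0.081, 0.03]]
499 [[0.448, -0.135, 0.134], [0.488, -0.124, 0.175], [0.542, -0.12, 0.229]]
normal [ 0.00202681  0.99991709 -0.01271637] tilt -0.7286139330851185 yaw 0.11613720682765376
strip 112 [[0.453, -0.128, 0.12], [0.517, -0.125, 0.129], [0.589, -0.121, 0.137]]
0.45 [0.1181 0.1257 0.1259]
0.47 [0.1221 0.1235 0.125 ]
0.49 [0.1161 0.12   0.1204]
0.51 [0.1197 0.1208 0.1233]
0.53 [0.1195 0.1209 0.1233]
0.55 [0.1229 0.1243 0.1256]
0.57 [0.1227 0.126  0.1267]
0.59 [0.1226 0.1227 0.1253]
```

servo_tool:
  series:
    - [[-0.05,0.1,0,0,0,0,0],[-0.1,0.2,0,0,0,0,0],[-0.15,0.3,0,0,0,0,0],[-0.183,0.42,0,0,0,0,0],[-0.183,0.42,0.05,0,0,0,0],[-0.183,0.42,0.13,0,0,0,0],[-0.183,0.42,0.21,0,0,0,0],[-0.183,0.42,0.29,0,0,0,0],[-0.183,0.42,0.34,0,0,0,0],[-0.183,0.42,0.34,0,0,0,0],[-0.183,0.42,0.34,0,0,0,0],[-0.183,0.42,0.34,0,0,0,0]]

```text
time_s: 12.17
tool_pos: [0.4659, -0.245, 0.1034]
tool_rot: [180.0, -0.1, 0.1]
force: [-0.3, 0.1, -2.0]
grip_width: 0.0123
grasp_force: 39.6
```

Run:
```python
from h import *
rows((.465,-.245,.09,0))
```

```text
t 12.17 tcp [ 0.4659 -0.245   0.1034] [ 1.7999e+02 -8.0000e-02  1.1000e-01] F [-0.3  0.1 -2. ] q [-28.  14.  60. 111. -14.  63. -53.] w 0.0123
(0.465, -0.245, 0.09, 0) [-0.0031, -0.0001, 0.0448] [0.0001, -0.0005, 0.0006]
```

servo_tool:
  series:
    - [[-0.003,0,0.02,0,0,0,0],[-0.003,0,0.04,0,0,0,0],[-0.003,0,0.048,0,0,0,0],[-0.003,0,0.048,0,0,0,0],[-0.003,0,0.048,0,0,0,0]]

```text
time_s: 12.58
tool_pos: [0.4643, -0.2457, 0.0885]
tool_rot: [-180.0, -0.1, 0.0]
force: [1.0, 0.1, 1.1]
grip_width: 0.0122
grasp_force: 39.7
```

servo_tool:
  series:
    - [[0,0,0.005,0,0,0,0],[0,0,0.005,0,0,0,0],[0,0,0.005,0,0,0,0]]

```text
time_s: 12.83
tool_pos: [0.4648, -0.2463, 0.0881]
tool_rot: [180.0, -0.1, -0.0]
force: [-1.0, -0.2, 9.7]
grip_width: 0.0124
grasp_force: 39.9
```

servo_tool:
  series:
    - [[0,0,0.005,0,0,0,0],[0,0,0.005,0,0,0,0],[0,0,0.005,0,0,0,0]]

```text
time_s: 13.08
tool_pos: [0.4648, -0.2471, 0.088]
tool_rot: [180.0, -0.1, -0.0]
force: [-5.0, 1.3, 21.7]
grip_width: 0.0127
grasp_force: 40.0
```

servo_tool:
  series:
    - [[0,0,-0.007,0,0,0,0],[0,-0.02,-0.014,0,0,0,0],[0,-0.06,-0.014,0,0,0,0],[0,-0.1,-0.014,0,0,0,0],[0,-0.14,-0.014,0,0,0,0],[0,-0.18,-0.014,0,0,0,0],[0,-0.22,-0.014,0,0,0,0],[0,-0.26,-0.014,0,0,0,0],[0,-0.3,-0.014,0,0,0,0],[0,-0.34,-0.014,0,0,0,0],[0,-0.38,-0.014,0,0,0,0],[0,-0.42,-0.014,0,0,0,0]]

```text
time_s: 14.08
tool_pos: [0.463, -0.1189, 0.0888]
tool_rot: [180.0, 0.1, 0.0]
force: [-0.4, -2.1, -0.9]
grip_width: 0.0128
grasp_force: 40.0
```

Run:
```python
from h import *
rows((.465,-.025,.0897,0),(.465,.012,.0927,0),(.465,.075,.0927,0))
```

```text
t 14.08 tcp [ 0.463  -0.1189  0.0888] [1.7998e+02 6.0000e-02 3.0000e-02] F [-0.4 -2.1 -0.9] q [-44.   5.  59. 118.  -5.  60. -73.] w 0.0128
(0.465, -0.025, 0.0897, 0) [0.0069, -0.3128, -0.0032] [0.0001, 0.0003, 0.0001]
(0.465, 0.012, 0.0927, 0) [0.0069, -0.4362, -0.0133] [0.0001, 0.0003, 0.0001]
(0.465, 0.075, 0.0927, 0) [0.007, -0.6462, -0.0133] [0.0001, 0.0003, 0.0001]
```

servo_tool:
  series:
    - [[0.003,-0.04,-0.001,0,0,0,0],[0.006,-0.08,-0.002,0,0,0,0],[0.007,-0.12,-0.003,0,0,0,0],[0.007,-0.16,-0.003,0,0,0,0],[0.007,-0.2,-0.003,0,0,0,0],[0.007,-0.24,-0.003,0,0,0,0],[0.007,-0.28,-0.003,0,0,0,0],[0.007,-0.31,-0.005,0,0,0,0],[0.007,-0.34,-0.008,0,0,0,0],[0.007,-0.37,-0.011,0,0,0,0],[0.007,-0.4,-0.014,0,0,0,0],[0.007,-0.43,-0.016,0,0,0,0]]

```text
time_s: 15.08
tool_pos: [0.4656, 0.0103, 0.0941]
tool_rot: [-180.0, 0.0, -0.0]
force: [-0.3, -1.3, -1.6]
grip_width: 0.0128
grasp_force: 39.5
```

Run:
```python
from h import *
rows((.465,.075,.0927,0))
```

```text
t 15.08 tcp [0.4656 0.0103 0.0941] [-1.7998e+02  1.0000e-02 -0.0000e+00] F [-0.3 -1.3 -1.6] q [-55.   2.  51. 119.  -1.  60. -93.] w 0.0128
(0.465, 0.075, 0.0927, 0) [-0.0021, -0.2157, 0.0046] [-0.0001, 0.0001, -0.0]
```

servo_tool:
  series:
    - [[0,-0.03,0.002,0,0,0,0],[0,-0.06,0.003,0,0,0,0],[0,-0.1,0.003,0,0,0,0],[0,-0.14,0.003,0,0,0,0],[0,-0.18,0.003,0,0,0,0],[0,-0.22,0.003,0,0,0,0],[0,-0.22,0.003,0,0,0,0],[0,-0.22,0.003,0,0,0,0]]

```text
time_s: 15.75
tool_pos: [0.4657, 0.077, 0.0931]
tool_rot: [-180.0, -0.0, 0.1]
force: [0.2, 0.1, -0.9]
grip_width: 0.0129
grasp_force: 39.5
```

servo_tool:
  series:
    - [[0,0.02,-0.05,0,0,0,0],[0,0.04,-0.13,0,0,0,0],[0,0.04,-0.24,0,0,0,0],[0,0.04,-0.34,0,0,0,0],[0,0.14,-0.36,0,0,0,0],[0,0.26,-0.36,0,0,0,0],[0,0.38,-0.36,0,0,0,0],[0,0.5,-0.36,0,0,0,0],[0,0.6,-0.36,0,0,0,0],[0,0.66,-0.36,0,0,0,0],[0,0.66,-0.36,0,0,0,0]]

```text
time_s: 16.67
tool_pos: [0.4651, -0.1281, 0.2014]
tool_rot: [180.0, -0.1, -0.5]
force: [0.5, -0.1, -1.6]
grip_width: 0.0123
grasp_force: 39.5
```

Run:
```python
from h import *
rows((.52,.085,.0927,0))
c=cap('top'); d=cap('side')
a=cv2.resize(c['frame'][180:310,200:370],None,fx=3,fy=3,interpolation=2); b=cv2.resize(d['frame'][170:300,250:420],None,fx=3,fy=3,interpolation=2)
cv2.imwrite('pics/m6.png',cv2.resize(np.hstack([a,b])[...,::-1],(800,306)))
W=cloud(c);hsv=cv2.cvtColor(c['frame'],cv2.COLOR_RGB2HSV)
x,y,z=[W[...,i] for i in range(3)]
k=(x>.38)&(x<.61)&(y>-.03)&(y<.225)&(z>.006)&(z<.065)&((hsv[...,0]<15)|(hsv[...,1]<90))
n,l,s,_=cv2.connectedComponentsWithStats(k.astype(np.uint8))
for i in range(1,n):
    if s[i,4]>40: P=W[l==i];print(s[i],np.round(np.percentile(P,[1,99],axis=0),3).tolist())
```

```text
t 16.67 tcp [ 0.4651 -0.1281  0.2014] [ 1.7998e+02 -6.0000e-02 -4.9000e-01] F [ 0.5 -0.1 -1.6] q [-52.  -7.  61. 110.   6.  74. -83.] w 0.0123
(0.52, 0.085, 0.0927, 0) [0.1764, -0.712, 0.3623] [0.0001, -0.0003, -0.0027]
[237 207  28  28 557] [[0.535, 0.141, 0.006], [0.603, 0.207, 0.04]]
[262 215  27  29 488] [[0.525, 0.08, 0.007], [0.588, 0.14, 0.029]]
[233 241  48  44 933] [[0.414, 0.086, 0.007], [0.512, 0.205, 0.058]]
```

View pics/m6.png

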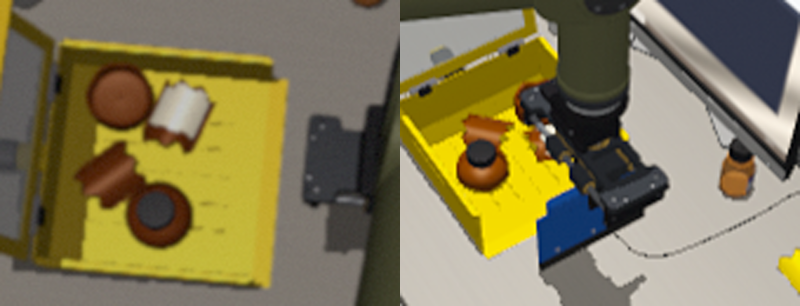

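Run:
```python
from h import *
rows((.4949,-.4024,.225,13.33))
```

```text
t 16.77 tcp [ 0.4656 -0.123   0.2011] [-1.7992e+02 -1.0000e-02 -1.4000e-01] F [-0.8  0.3 -2.8] q [-52.  -7.  61. 110.   6.  74. -83.] w 0.0128
(0.4949, -0.4024, 0.225, 13.33) [0.0999, 0.9309, -0.0811] [-0.0005, -0.0001, -0.0748]
```

servo_tool:
  series:
    - [[0,0.1,-0.04,0,0,0,0],[0.01,0.2,-0.08,0,0,0,0],[0.02,0.3,-0.08,0,0,-0.02,0],[0.03,0.42,-0.08,0,0,-0.04,0],[0.05,0.54,-0.08,0,0,-0.06,0],[0.07,0.66,-0.08,0,0,-0.075,0],[0.09,0.77,-0.08,0,0,-0.075,0],[0.1,0.86,-0.08,0,0,-0.075,0],[0.1,0.931,-0.08,0,0,-0.075,0],[0.1,0.931,-0.08,0,0,-0.075,0],[0.1,0.931,-0.08,0,0,-0.075,0],[0.1,0.931,-0.08,0,0,-0.075,0]]

```text
time_s: 17.77
tool_pos: [0.4969, -0.3998, 0.2243]
tool_rot: [-179.9, -0.0, 13.6]
force: [0.3, 0.3, -0.8]
grip_width: 0.013
grasp_force: 39.7
```

Run:
```python
from h import *
rows((.4949,-.4024,.225,13.33))
c=cap('side');W=cloud(c);hsv=cv2.cvtColor(c['frame'],cv2.COLOR_RGB2HSV)
save(c,'s7.png',(330,220,500,400),3)
x,y,z=[W[...,i] for i in range(3)]
m=(abs(hsv[...,0].astype(int)-110)<15)&(hsv[...,1]>130)&(x>.38)&(x<.61)&(abs(y+.4)<.08)&(z>.1)&(z<.21)
k=cv2.erode(m.astype(np.uint8),np.ones((3,3)))>0
P=W[k]; q=P.mean(0); n=np.linalg.svd(P-q,full_matrices=False)[2][2]; n*=np.sign(n[1]); print(len(P),q,n,'tilt',np.degrees(np.arcsin(n[2])),'yaw',-np.degrees(np.arctan2(n[0],n[1])))
```

```text
t 17.77 tcp [ 0.4969 -0.3998  0.2243] [-1.7986e+02 -2.0000e-02  1.3630e+01] F [ 0.3  0.3 -0.8] q [ -9.  27.  62.  87. -24.  81. -22.] w 0.013
(0.4949, -0.4024, 0.225, 13.33) [-0.0085, 0.0069, -0.0024] [-0.0008, -0.0001, 0.0017]
107 [ 0.47113226 -0.4104724   0.18053538] [-0.23842289  0.97090097 -0.02249087] tilt -1.2887405024849423 yaw 13.797035786082024
```

View pics/s7.png

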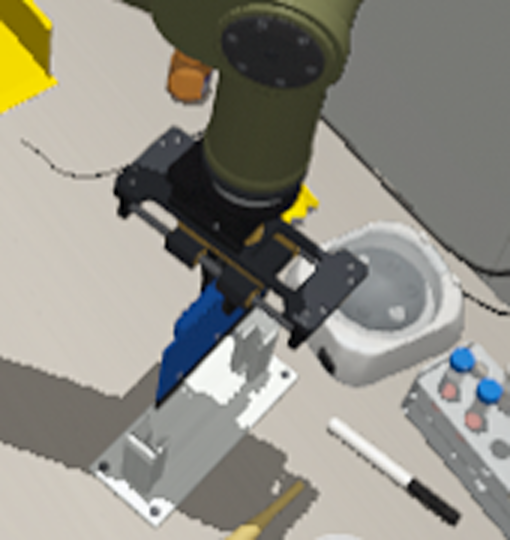

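servo_tool:
  series:
    - [[-0.0085,0.007,0.02,-0.001,0,0.002,0],[-0.0085,0.007,0.05,-0.001,0,0.002,0],[-0.0085,0.007,0.09,-0.001,0,0.002,0],[-0.0085,0.007,0.12,-0.001,0,0.002,0],[-0.0085,0.007,0.12,-0.001,0,0.002,0],[-0.0085,0.007,0.12,-0.001,0,0.002,0],[-0.0085,0.007,0.12,-0.001,0,0.002,0]]

```text
time_s: 18.4
tool_pos: [0.494, -0.4045, 0.1892]
tool_rot: [179.8, -0.0, 13.1]
force: [0.4, 0.5, -1.5]
grip_width: 0.0124
grasp_force: 39.7
```

Run:
```python
from h import *
rows((.4949,-.4024,.18,13.33),(.4949,-.4024,.0965,13.33))
```

```text
t 18.4 tcp [ 0.494  -0.4045  0.1892] [179.82  -0.    13.15] F [ 0.4  0.5 -1.5] q [ -9.  28.  62.  89. -25.  78. -21.] w 0.0124
(0.4949, -0.4024, 0.18, 13.33) [0.0047, -0.0063, 0.0305] [0.001, -0.0, -0.001]
(0.4949, -0.4024, 0.0965, 13.33) [0.0047, -0.0072, 0.3089] [0.001, -0.0, -0.001]
```

servo_tool:
  series:
    - [[0.0047,-0.007,0,0.001,0,-0.001,0],[0.0047,-0.007,0.01,0.001,0,-0.001,0],[0.0047,-0.007,0.03,0.001,0,-0.001,0],[0.0047,-0.007,0.05,0.001,0,-0.001,0],[0.0047,-0.007,0.07,0.001,0,-0.001,0],[0.0047,-0.007,0.08,0.001,0,-0.001,0],[0.0047,-0.007,0.08,0.001,0,-0.001,0]]

```text
time_s: 18.98
tool_pos: [0.4943, -0.4017, 0.1638]
tool_rot: [-179.9, 0.1, 13.3]
force: [-0.1, 0.0, -1.2]
grip_width: 0.0128
grasp_force: 39.7
```

Run:
```python
from h import *
rows((.4949,-.4024,.0965,13.33)); print(get_obs()['wrist_torque'])
```

```text
t 18.98 tcp [ 0.4943 -0.4017  0.1638] [-1.7991e+02  7.0000e-02  1.3320e+01] F [-0.1  0.  -1.2] q [ -8.  29.  61.  91. -26.  75. -20.] w 0.0128
(0.4949, -0.4024, 0.0965, 13.33) [0.0016, 0.0031, 0.2245] [-0.0005, 0.0004, -0.0]
[-0.07822501  0.13665254  0.06863262]
```

Bottom is at 75 mm, inside the flares with no force. Continue down.

servo_tool:
  series:
    - [[0.001,0.002,0.02,0,0,0,0],[0.001,0.002,0.045,0,0,0,0],[0.001,0.002,0.07,0,0,0,0],[0.001,0.002,0.095,0,0,0,0],[0.001,0.002,0.12,0,0,0,0],[0.001,0.002,0.145,0,0,0,0],[0.001,0.002,0.17,0,0,0,0],[0.001,0.002,0.19,0,0,0,0],[0.001,0.002,0.205,0,0,0,0],[0.001,0.002,0.205,0,0,0,0]]

```text
time_s: 19.82
tool_pos: [0.4948, -0.4022, 0.1024]
tool_rot: [-179.9, 0.1, 13.3]
force: [-0.5, 1.1, -1.2]
grip_width: 0.0128
grasp_force: 39.7
```

Run:
```python
from h import *
rows((.4949,-.4024,.0965,13.33)); print(get_obs()['wrist_torque'])
```

```text
t 19.82 tcp [ 0.4948 -0.4022  0.1024] [-1.7992e+02  6.0000e-02  1.3330e+01] F [-0.5  1.1 -1.2] q [ -6.  32.  58.  95. -29.  70. -18.] w 0.0128
(0.4949, -0.4024, 0.0965, 13.33) [0.0004, 0.0006, 0.0197] [-0.0004, 0.0004, -0.0]
[-0.09810797  0.17012072 -0.04327723]
```

servo_tool:
  series:
    - [[0,0,0.008,0,0,0,0],[0,0,0.014,0,0,0,0],[0,0,0.02,0,0,0,0],[0,0,0.025,0,0,0,0],[0,0,0.025,0,0,0,0]]

```text
time_s: 20.23
tool_pos: [0.4956, -0.4029, 0.0966]
tool_rot: [180.0, -0.0, 13.3]
force: [0.7, 0.7, 1.2]
grip_width: 0.0125
grasp_force: 39.7
```

servo_tool:
  series:
    - [[0,0,0.003,0,0,0,0.5],[0,0,0.003,0,0,0,0.5],[0,0,0,0,0,0,0.5],[0,0,0,0,0,0,0.5],[0,0,0,0,0,0,0.5],[0,0,-0.04,0,0,0,0.5],[0,0,-0.1,0,0,0,0.5],[0,0,-0.2,0,0,0,0.5],[0,0,-0.32,0,0,0,0.5],[0,0,-0.45,0,0,0,0.5],[0,0,-0.58,0,0,0,0.5],[0,0,-0.7,0,0,0,0.5]]

```text
time_s: 21.23
tool_pos: [0.4948, -0.403, 0.3096]
tool_rot: [179.9, -0.1, 13.3]
force: [0.6, -0.7, 0.2]
grip_width: 0.0434
grasp_force: 0.0
```

Run:
```python
from h import *
rows((.495,-.2,.42,60),(.495,.1,.42,90))
for nm in('top','side'):
    c=cap(nm);W=cloud(c);hsv=cv2.cvtColor(c['frame'],cv2.COLOR_RGB2HSV);x,y,z=[W[...,i] for i in range(3)]
    P=W[(abs(hsv[...,0].astype(int)-110)<15)&(hsv[...,1]>130)&(x>.35)&(x<.65)&(y<-.3)&(y>-.5)&(z>.1)&(z<.2)]
    if len(P)>20:
        r=cv2.minAreaRect(P[:,:2].astype(np.float32)*1000); print(nm,len(P),np.round(r[0],1),np.round(r[1],1),round(r[2],2),np.round(np.percentile(P[:,2],[50,90,98]),4))
    m=(hsv[...,2]<60)&(z>.25)&(z<.4)&(y>.2)&(y<.4)&(x>.4)&(x<.6); print('lip',np.round(np.median(W[m],0),3) if m.sum() else 0)
```

```text
t 21.23 tcp [ 0.4948 -0.403   0.3096] [ 1.7993e+02 -7.0000e-02  1.3300e+01] F [ 0.6 -0.7  0.2] q [ -9.  25.  64.  79. -22.  90. -24.] w 0.0434
(0.495, -0.2, 0.42, 60) [0.1567, -0.6579, -0.3686] [0.0005, -0.0002, -0.2595]
(0.495, 0.1, 0.42, 90) [0.3867, -1.6311, -0.3695] [0.0006, -0.0001, -0.4261]
top 46 [ 550.3 -386. ] [30.2  7.1] 4.95 [0.1214 0.1294 0.1322]
lip [0.491 0.3   0.328]
side 264 [ 496.2 -407.4] [144.5  12.8] 13.13 [0.1273 0.1322 0.1345]
lip [0.538 0.297 0.328]
```

servo_tool:
  series:
    - [[0,0,-0.13,0,0,0,0.2],[0.01,-0.04,-0.24,0,0,-0.03,0],[0.03,-0.12,-0.32,0,0,-0.06,0],[0.05,-0.22,-0.37,0,0,-0.1,0],[0.08,-0.32,-0.37,0,0,-0.14,0],[0.1,-0.42,-0.37,0,0,-0.18,0],[0.12,-0.52,-0.37,0,0,-0.22,0],[0.14,-0.62,-0.37,0,0,-0.26,0],[0.17,-0.72,-0.37,0,0,-0.3,0],[0.19,-0.82,-0.37,0,0,-0.34,0],[0.22,-0.92,-0.37,0,0,-0.38,0],[0.24,-1,-0.37,0,0,-0.42,0]]

```text
time_s: 22.33
tool_pos: [0.4958, -0.0917, 0.4174]
tool_rot: [180.0, -0.1, 89.1]
force: [-0.3, -0.3, 0.4]
grip_width: 0.0005
grasp_force: 0.0
```

Run:
```python
from h import *
rows((.495,.1,.43,90),(.495,.365,.43,90),(.495,.35,.30,90))
W=cloud(load('top')); x,y,z=[W[...,i] for i in range(3)]
k=(y>.31)&(y<.6)&(x>.3)&(x<.72)&(z>.03); P=W[k]
for a in np.arange(.32,.6,.04):
    Q=P[abs(P[:,1]-a)<.02]; print(round(a,2),len(Q), np.round([Q[:,0].min(),Q[:,0].max(),Q[:,2].max()],2) if len(Q) else '')
```

```text
t 22.33 tcp [ 0.4958 -0.0917  0.4174] [ 1.7997e+02 -1.0000e-01  8.9060e+01] F [-0.3 -0.3  0.4] q [-41.  -3.  47.  84.   2.  98.   5.] w 0.0005
(0.495, 0.1, 0.43, 90) [0.639, -0.013, -0.041] [0.0002, -0.0005, -0.0052]
(0.495, 0.365, 0.43, 90) [1.5223, -0.0276, -0.0395] [0.0002, -0.0005, -0.0052]
(0.495, 0.35, 0.3, 90) [1.4715, -0.027, 0.3938] [0.0002, -0.0005, -0.0052]
0.32 365 [0.69 0.72 0.28]
0.36 725 [0.7  0.72 0.38]
0.4 334 [0.65 0.72 0.05]
0.44 416 [0.65 0.72 0.05]
0.48 449 [0.64 0.72 0.05]
0.52 2868 [0.4  0.72 0.28]
0.56 8767 [0.33 0.72 0.46]
```

Microscope starts near y 0.50; y 0.36 behind the cover is free.

servo_tool:
  series:
    - [[0.1,0,-0.04,0,0,0,0],[0.22,-0.01,-0.06,0,0,-0.005,0],[0.34,-0.01,-0.06,0,0,-0.005,0],[0.46,-0.02,-0.06,0,0,-0.005,0],[0.58,-0.02,-0.06,0,0,-0.005,0],[0.7,-0.02,-0.06,0,0,-0.005,0],[0.82,-0.02,-0.06,0,0,-0.005,0],[0.94,-0.02,-0.06,0,0,-0.005,0],[1,-0.02,-0.06,0,0,-0.005,0]]

```text
time_s: 23.08
tool_pos: [0.4963, 0.2109, 0.4344]
tool_rot: [-179.9, -0.0, 89.8]
force: [0.0, 0.4, -0.5]
grip_width: 0.0006
grasp_force: 0.0
```

servo_tool:
  series:
    - [[0.1,0,0,0,0,0,0],[0.22,0,0,0,0,0,0],[0.34,0,0,0,0,0,0],[0.46,0,0,0,0,0,0],[0.53,0,0,0,0,0,0],[0.53,0,0,0,0,0,0],[0.53,0,0,0,0,0,0]]

```text
time_s: 23.67
tool_pos: [0.4988, 0.3653, 0.4343]
tool_rot: [-180.0, 0.1, 89.6]
force: [-0.1, -0.0, -0.6]
grip_width: 0.0006
grasp_force: 0.0
```

Run:
```python
from h import *
rows((.495,.362,.295,90),(.495,.239,.295,90))
```

```text
t 23.67 tcp [0.4988 0.3653 0.4343] [-1.7997e+02  1.3000e-01  8.9560e+01] F [-0.1 -0.  -0.6] q [-59.  15.  28.  65.  -7. 101. -34.] w 0.0006
(0.495, 0.362, 0.295, 90) [-0.0101, -0.0123, 0.4644] [-0.0002, 0.0007, -0.0025]
(0.495, 0.239, 0.295, 90) [-0.4201, -0.0092, 0.4653] [-0.0002, 0.0007, -0.0025]
```

servo_tool:
  series:
    - [[0,-0.01,0.1,0,0,0,0],[0,-0.01,0.2,0,0,0,0],[0,-0.01,0.3,0,0,0,0],[0,-0.01,0.4,0,0,0,0],[0,-0.01,0.455,0,0,0,0],[0,-0.01,0.455,0,0,0,0],[-0.04,-0.01,0.455,0,0,0,0],[-0.08,-0.01,0.455,0,0,0,0],[-0.12,-0.01,0.455,0,0,0,0],[-0.16,-0.01,0.455,0,0,0,0],[-0.2,-0.01,0.455,0,0,0,0],[-0.24,-0.01,0.455,0,0,0,0]]

```text
time_s: 24.67
tool_pos: [0.4957, 0.2916, 0.2999]
tool_rot: [179.9, -0.1, 89.5]
force: [-0.6, 0.8, 1.2]
grip_width: 0.0006
grasp_force: 0.5
```

Run:
```python
from h import *
T=[]
for th in (1.5,1.4,1.3,1.2,1.1,1.0,.9,.8,.7,.6,.5,.4,.3,.2,.1,0):
    r=.215; y=.233-r*np.cos(th)+.006*np.sin(th)+.0095; z=.08+r*np.sin(th)+.006*np.cos(th); T.append((.495,round(y,4),round(z,4),90))
rows(*T)
```

```text
t 24.67 tcp [0.4957 0.2916 0.2999] [ 1.7991e+02 -1.1000e-01  8.9460e+01] F [-0.6  0.8  1.2] q [-59.   8.  29.  88.  -4.  85. -30.] w 0.0006
(0.495, np.float64(0.2333), np.float64(0.2949), 90) [-0.1943, -0.0006, 0.0164] [0.0005, -0.0006, -0.003]
(0.495, np.float64(0.2119), np.float64(0.2929), 90) [-0.2657, 0.0001, 0.0229] [0.0005, -0.0006, -0.003]
(0.495, np.float64(0.1908), np.float64(0.2888), 90) [-0.336, 0.0007, 0.0364] [0.0005, -0.0006, -0.003]
(0.495, np.float64(0.1702), np.float64(0.2826), 90) [-0.4047, 0.0014, 0.0569] [0.0005, -0.0006, -0.003]
(0.495, np.float64(0.1503), np.float64(0.2743), 90) [-0.4711, 0.002, 0.0845] [0.0005, -0.0006, -0.003]
(0.495, np.float64(0.1314), np.float64(0.2642), 90) [-0.5342, 0.0025, 0.118] [0.0005, -0.0006, -0.003]
(0.495, np.float64(0.1136), np.float64(0.2521), 90) [-0.5936, 0.003, 0.1582] [0.0005, -0.0006, -0.003]
(0.495, np.float64(0.097), np.float64(0.2384), 90) [-0.649, 0.0035, 0.2038] [0.0005, -0.0006, -0.003]
(0.495, np.float64(0.0819), np.float64(0.2231), 90) [-0.6994, 0.0039, 0.2547] [0.0005, -0.0006, -0.003]
(0.495, np.float64(0.0684), np.float64(0.2064), 90) [-0.7445, 0.0042, 0.3103] [0.0005, -0.0006, -0.003]
(0.495, np.float64(0.0567), np.float64(0.1883), 90) [-0.7836, 0.0045, 0.3705] [0.0005, -0.0006, -0.003]
(0.495, np.float64(0.0468), np.float64(0.1693), 90) [-0.8168, 0.0047, 0.4338] [0.0005, -0.0006, -0.003]
(0.495, np.float64(0.0389), np.float64(0.1493), 90) [-0.8432, 0.0049, 0.5004] [0.0005, -0.0006, -0.003]
(0.495, np.float64(0.033), np.float64(0.1286), 90) [-0.863, 0.0049, 0.5694] [0.0005, -0.0006, -0.003]
(0.495, np.float64(0.0292), np.float64(0.1074), 90) [-0.8758, 0.005, 0.64] [0.0005, -0.0006, -0.003]
(0.495, np.float64(0.0275), np.float64(0.086), 90) [-0.8816, 0.0049, 0.7114] [0.0005, -0.0006, -0.003]
```

servo_tool:
  series:
    - [[-0.04,0,0.003,0,0,0,0],[-0.09,0,0.008,0,0,0,0],[-0.14,0,0.012,0,0,0,0],[-0.194,0,0.016,0,0,0,0],[-0.23,0,0.02,0,0,0,0],[-0.266,0,0.023,0,0,0,0],[-0.3,0,0.03,0,0,0,0],[-0.336,0,0.036,0,0,0,0],[-0.37,0,0.046,0,0,0,0],[-0.405,0,0.057,0,0,0,0],[-0.438,0,0.07,0,0,0,0],[-0.471,0,0.0845,0,0,0,0]]

```text
time_s: 25.67
tool_pos: [0.494, 0.1505, 0.2729]
tool_rot: [180.0, 0.0, 89.5]
force: [0.7, 0.1, 0.3]
grip_width: 0.0006
grasp_force: 0.0
```

Run:
```python
from h import *
T=[]
for th in (1.0,.9,.8,.7,.6,.5,.4,.3,.2,.1,0):
    r=.215; y=.233-r*np.cos(th)+.006*np.sin(th)+.0095; z=.08+r*np.sin(th)+.006*np.cos(th); T.append((.495,round(y,4),round(z,4),90))
rows(*T)
```

```text
t 25.67 tcp [0.494  0.1505 0.2729] [180.     0.    89.49] F [0.7 0.1 0.3] q [-53.  -0.  33.  99.   0.  82. -20.] w 0.0006
(0.495, np.float64(0.1314), np.float64(0.2642), 90) [-0.0637, 0.0038, 0.0292] [0.0, 0.0, -0.0028]
(0.495, np.float64(0.1136), np.float64(0.2521), 90) [-0.123, 0.0043, 0.0695] [0.0, 0.0, -0.0028]
(0.495, np.float64(0.097), np.float64(0.2384), 90) [-0.1783, 0.0048, 0.1152] [0.0, 0.0, -0.0028]
(0.495, np.float64(0.0819), np.float64(0.2231), 90) [-0.2287, 0.0053, 0.1662] [0.0, 0.0, -0.0028]
(0.495, np.float64(0.0684), np.float64(0.2064), 90) [-0.2737, 0.0057, 0.2218] [0.0, 0.0, -0.0028]
(0.495, np.float64(0.0567), np.float64(0.1883), 90) [-0.3126, 0.006, 0.2822] [0.0, 0.0, -0.0028]
(0.495, np.float64(0.0468), np.float64(0.1693), 90) [-0.3456, 0.0063, 0.3455] [0.0, 0.0, -0.0028]
(0.495, np.float64(0.0389), np.float64(0.1493), 90) [-0.372, 0.0065, 0.4122] [0.0, 0.0, -0.0028]
(0.495, np.float64(0.033), np.float64(0.1286), 90) [-0.3916, 0.0067, 0.4812] [0.0, 0.0, -0.0028]
(0.495, np.float64(0.0292), np.float64(0.1074), 90) [-0.4043, 0.0068, 0.5518] [0.0, 0.0, -0.0028]
(0.495, np.float64(0.0275), np.float64(0.086), 90) [-0.41, 0.0069, 0.6232] [0.0, 0.0, -0.0028]
```

servo_tool:
  series:
    - [[-0.032,0,0.014,0,0,0,0],[-0.064,0,0.029,0,0,0,0],[-0.123,0,0.07,0,0,0,0],[-0.178,0,0.115,0,0,0,0],[-0.229,0,0.166,0,0,0,0],[-0.274,0,0.222,0,0,0,0],[-0.313,0,0.282,0,0,0,0],[-0.346,0,0.345,0,0,0,0],[-0.372,0,0.412,0,0,0,0],[-0.392,0,0.481,0,0,0,0],[-0.404,0,0.54,0,0,0,0],[-0.404,0,0.54,0,0,0,0]]

```text
time_s: 26.67
tool_pos: [0.49, 0.0285, 0.1079]
tool_rot: [-179.6, 0.1, 89.4]
force: [-0.7, -0.5, 0.4]
grip_width: -0.0001
grasp_force: 0.0
```

Run:
```python
from h import *
rows((.495,.03,.086,90))
W=cloud(cap('side')); x,y,z=[W[...,i] for i in range(3)]
hsv=cv2.cvtColor(load('side')['frame'],cv2.COLOR_RGB2HSV)
k=(abs(hsv[...,0].astype(int)-27)<6)&(hsv[...,1]>130)&(x>.37)&(x<.62)&(y>-.06)&(y<.25)&(z>.05)
for a in np.arange(0,.25,.04):
    Q=z[k&(abs(y-a)<.02)]; print(round(a,2),np.round(np.percentile(Q,95),3) if len(Q) else '')
```

```text
t 26.67 tcp [0.49   0.0285 0.1079] [-1.7965e+02  1.4000e-01  8.9390e+01] F [-0.7 -0.5  0.4] q [-45.   5.  41. 114.  -3.  63.  -4.] w -0.0001
(0.495, 0.03, 0.086, 90) [0.0054, 0.0171, 0.073] [-0.002, 0.0008, -0.0034]
0.0 0.09
0.04 0.092
0.08 0.09
0.12 0.089
0.16 0.088
0.2 0.09
0.24 0.089
```

servo_tool:
  series:
    - [[0,0,0.03,0,0,0,0],[0,0,0.06,0,0,0,0],[0,0,0.076,0,0,0,0],[0,0,0.076,0,0,0,0]]

```text
time_s: 27.05
tool_pos: [0.4923, 0.0306, 0.0877]
tool_rot: [-179.9, 0.0, 89.5]
force: [0.8, 0.1, -0.8]
grip_width: 0.0001
grasp_force: 0.0
```

servo_tool:
  series:
    - [[0,0,-0.06,0,0,0,0],[0,0,-0.18,0,0,0,0],[0,0,-0.3,0,0,0,0],[0,0,-0.42,0,0,0,0],[0,0,-0.54,0,0,0,0],[0,0.0,-0.66,0,0,0,0],[-0.12,0,-0.7,0,0,0,0],[-0.25,0,-0.7,0,0,0,0],[-0.38,0,-0.7,0,0,0,0],[-0.5,0,-0.7,0,0,0,0],[-0.5,0,-0.7,0,0,0,0],[-0.5,0,-0.7,0,0,0,0]]

```text
time_s: 28.05
tool_pos: [0.4913, -0.1222, 0.2992]
tool_rot: [179.9, -0.0, 89.2]
force: [0.7, 0.9, 1.0]
grip_width: 0.0003
grasp_force: 0.0
```

Run:
```python
from h import *
d=cap('side'); c=cap('top')
b=d['frame'][130:410,190:490]; a=c['frame'][140:330,140:510]
cv2.imwrite('pics/fin.png',np.hstack([cv2.resize(a,(450,231*1)),cv2.resize(b,(350,231))])[...,::-1])
```

```text
(no output)
```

View pics/fin.png

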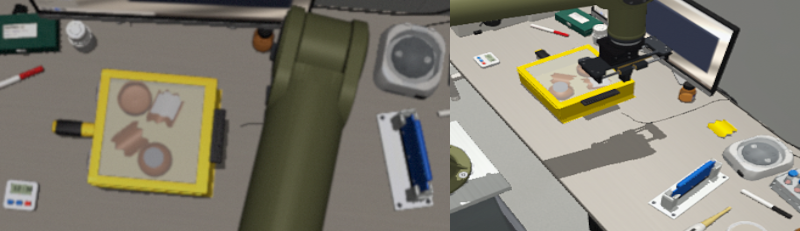

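The last view shows the cover shut at (155,130) with all four pieces under it. The scraper is in its stand at (412,160), and the bottles and timer are where they were. I'm handing the job in.

```bash
python3 -c "
from h import *
print(env.sign_off())"
```

```text
the job is handed in; nothing more can be done
None
```

I handed the job in at about 28 s: all four pieces of glass are at least 65 mm inside the dustpan's front edge, the scraper stands fully down in its slots, and the cover was shut last; I saw nothing else on the bench moved, but have not seen the judge's result.

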